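# Unlatch and open the scanner guard gate

## Task

Open the guard gate of the slide-scanning stage: by its knob, lift the gravity latch bar out of its catch, feeling for the slot between the catch's lip and its light spring finger without straining either, then swing the gate gently wide open, to about a right angle, and let the bar down again. Leave the other things on the bench and the tray on the stage where they are, and let go.

Things in the scene. Friction and masses are not known exactly. Their poses are not given: they have to be found in the camera images.
- guard: Fixed low grey and aluminium guard, 320 deep x 360 wide x 155 mm high (posts higher), with clear walls, round a slide-scanning stage. Origin on the bench, in the plane of the shut gate, midway along the front; its x axis points into the guard (away from the robot at yaw 0), y to the left, z up. Turned up to 0.2 rad. Carries the gate, hinged at guard (0, 120) mm.
- gate (a joint): Gate angle, rad. 0 shut, positive opens towards guard -x (towards the robot); ends at a stop at 1.7. Aluminium frame with clear panel, 215 mm wide from the hinge towards guard -y, 12 mm thick, from 20 to 165 mm above the bench; stays where it is left (hinge friction 0.05 N m).
- gate_hinge (a point): Point on the gate's vertical hinge line, 172 mm above the bench, at guard (0, 120) mm.
- latch_bar (a joint): Angle of the latch bar about its pivot on the gate, rad. 0 level at rest on its pin on the gate, positive lifts its free end; stop at 0.5. Falls back by its own weight. Plain steel bar, 8 mm thick (along guard x), 16 mm high, 0.15 to 0.30 kg, lying across the front of the gate at its top.
- bar_pivot (a point): Pivot axis of the bar, on the bar's centre line: with the gate shut at guard (-18, 75, 172) mm; the axis runs along the gate's normal (guard x when shut) and moves with the gate, 45 mm from the hinge line along the gate.
- lift_knob (a point): Grasp point on the lift knob: a round steel stem, 14 mm diameter, out level from the bar towards guard -x, with a 24 mm black end disc. The bare stem runs from 32 mm nearer the bar to 24 mm farther out. Lies 110 mm from bar_pivot along the bar, 36 mm in front of the bar's middle; with the gate shut and bar down at guard (-54, -35, 172) mm. Nothing within 60 mm to either side along the bar.
- bar_tip (a point): Centre of the free end of the bar, 210 mm from bar_pivot.
- post: Fixed aluminium catch post beside the gate's free edge, 20 x 26 x 272 mm high, origin on the bench at guard (0, -115) mm. It carries the catch, a steel C open to the front: an upright lip, 6 mm thick and 8 wide, 3 mm in front of the bar, stops the gate; above the bar a level round finger (8 mm) on a light spring (2 N per mm, yields 12 mm up). Post and catch take at most 10 N.
- catch_mid (a point): Middle of the bar where it lies in the catch, fixed to the post, at guard (-18, -115, 172) mm, 190 mm from bar_pivot. The catch sits on its post at an adjustable height that differs each time and is not measured: the lip's top is 6 to 46 mm above the underside of the resting bar. Free slot from lip top to finger: 26 mm, so the lifted, tilted bar has some 7 mm play (4 mm at the knob).
- catch_front (a point): Point 13 mm in front of catch_mid, at the lip's front face (guard x -31 mm). The bar is free of the lip from a gate angle of 0.09 rad on. Lifting the bar against the finger is felt at the knob as about 6 N per mm of knob lift; 10 N on the finger are 17 N at the knob. From the first touch of the finger, some 2 mm lower at the knob is mid-slot.
- oil_bottle: Small amber bottle, 34 mm diameter, 78 mm high; origin under its centre. Bystander.
- slide_box: Grey slide box, 95 x 85 x 34 mm; origin under its centre. Bystander.
- objective: Steel microscope objective, 34 mm diameter, 48 mm high; origin under its centre. Bystander.
- dish: White shallow dish, 90 mm diameter, 16 mm high; origin under its centre. Bystander.
- marker: Black marker, 125 x 13 x 12 mm; origin under its centre. Bystander.
- timer: White bench timer, 65 x 65 x 22 mm; origin under its centre. Bystander.
- slide_tray: Aluminium tray with glass slides, 120 x 90 x 8 mm, on the stage inside the guard, 61 mm above the bench; origin under its centre. Bystander.

How it is judged:
By the outcome, as a careful person would: the job done as asked, in the order asked, and still so for the second after the job is handed in, with the robot touching nothing.
It also fails if it takes over 64 s, if anything falls off the work surface, if the arm or the gripper's body presses on something with over 40 N, if the wrist force passes 120 N, or if a joint passes its speed limit or range.

## Robot

A 7-joint arm with a two-finger parallel gripper is mounted at the origin on the work surface. World frame = base frame: x ahead of the robot, y to its left, z up, the work surface at z = 0. Lengths are in m, angles in rad, forces in N, time in s.
With the tool pointing down it reaches from about 0.425 to 0.925 m from the base axis. Payload 6.8 kg.
Tool frame: the origin (TCP) lies between the finger pads; the fingertips stand 25 mm ahead of it and the grasp point (between the pads) lies 6 mm ahead of it; z points along the fingers, y is the line along which they close (so a half turn about z gives the same grasp; the last joint's range is limited). The gripper opens to 88 mm and grips with 3 to 60 N. Pads are 20 mm wide; open, the fingers measure 115 mm over their backs; the gripper's body (75 mm by 178 mm) begins 61 mm behind the grasp point.
Start: joints at [-1.447, 0.477, 0.022, 1.555, -0.011, 1.109, -0.083], TCP at [0.155, 0.657, 0.248] pointing down, gripper open.
Joint ranges: [-2.96, 2.96], [-0.34, 2.1], [-1.41, 1.46], [0.24, 2.44], [-1.37, 4.51], [0.17, 1.92], [-2.96, 2.96]. Speed limits (rad/s): [2.39, 2.39, 3.14, 3.14, 3.14, 3.14, 3.14].

## Interface

Orientations are given as a unit quaternion [x, y, z, w].
In Python, from rig import env gives the robot as it stands. The module is installed in compiled form; this text tells all that it offers.
- The arm moves only by the tool servo_tool, never from a script. Its argument "targets" is one flat list of numbers, 5 for each row, row after row: the opening, from 0 (shut) to 1 (fully open), then the shift along the tool's x, y, z in m, then the turn about the tool's z in degrees. A call has 1 to 10 rows; each row shifts and turns the commanded pose from where the row before left it, along the tool's axes as they then stand; what a row does not reach is not made up. A row lasts 1/8 s, in which the tool goes at most 62.5 mm and 10.7 degrees, less where a joint would pass 70% of its speed; a pose out of reach is approached as far as the arm can. A call with a gripper value outside its range is refused whole. The fingers move at their own pace and stop on an object; the grip force is fixed at half the most. Time passes only in rows, so rows that do not move let the fingers close. It gives the time, the measured TCP pose, the force and the opening at its end, in the units of the state.
- env.read_state(): the state, without advancing time (a new reading comes with each control period).
- env.grab_frame(name): name is "side" or "top"; returns the picture (384x512x3 uint8, blue, green, red); there is no depth.
- env.camera_model(name): a dict with "camera_matrix" (3x3 intrinsics, pixels), "R" (3x3) and "t" (3): a world point X has camera coordinates R X + t. Camera axes: x right, y down, z forward; pixel columns grow to the right and rows downward; lengths in m; the calibration is good to about 2 mm. A picture is of the moment at which its call begins. camera_model takes no time and is no camera call.
- env.close_job(): hands the job in, once; it reports no verdict.
Trained networks look in the newest picture that a camera, given by its name, has taken for a name from the list of things; names that differ only in an ending like _2 or _b are one class to them, and where a whole thing is asked for, a point or a joint stands for the part that bears it (a point fixed in the world has none). Each returns a list of dicts, best first, with "conf" (0 to 1); they miss things now and then, are a little off and sometimes report something else, mostly with a low value. They report only what shows in the picture. A call takes as long as a camera call.
- env.search_frame(camera, query): "location" ([x, y, z] in m, in world coordinates, good to about 4 mm: the middle of the surface that is visible of it).
- env.mark_of(camera, query): "location" ([x, y, z] in m, in world coordinates, good to about 4 mm: a listed point, or the origin of a listed thing).
The state is a dict: "time": time; "qpos": joint angles; "joint_vel": joint speeds; "effort": joint torques, N m; "tool_pos": TCP position; "ee_rot": TCP orientation; "force": force on the tool from outside, world axes, zero at the start; "moment": the same for the moment, N m; "opening": opening from 0.0 (shut) to 1.0 (fully open).
Only numpy, scipy, OpenCV 4.12 (cv2) and the standard library are available. Lean on these libraries where they do the work, as an engineer would, in place of code of your own. Each camera call takes 0.05 s, during which the arm holds its last target. There are 200 camera calls.

## Working session

There is one attempt and no reset: what is moved stays moved. The work goes in short steps, Python scripts to look and compute and a tool call to move; the robot and the scene stay as the last step left them, time stands still between calls to the robot, and variables do not carry over. Pictures are saved under pics/ and viewed, on a budget of 10 in all, crops included, one or two more only if the job needs it, and the job is handed in when it is done.

Besides the shell and the picture viewer there is one more tool, called after "Emit:" as name(argument=value, ...) on one line, values as JSON. servo_tool: Moves the arm, as the interface text tells. Its arguments: {"type":"object","properties":{"targets":{"type":"array","items":{"type":"number"}}},"required":["targets"]}

```bash
mkdir -p pics
cat > look.py <<'E'
from rig import env
import numpy as np, cv2
from scipy.spatial.transform import Rotation as R
def st():
    s=env.read_state(); print('t',round(s['time'],2),'p',np.round(s['tool_pos'],4),'F',np.round(s['force'],2),'M',np.round(s['moment'],2),'op',round(s['opening'],3)); return s
E
python3 - <<'E'
from look import *
s=st(); print(s['ee_rot'],R.from_quat(s['ee_rot']).as_matrix().round(3))
ims=[env.grab_frame(c) for c in('side','top')]
for c,i in zip(('side','top'),ims): cv2.imwrite(f'pics/{c}0.png',i)
for c in('side','top'):
    m=env.camera_model(c); print(c,'campos',(-np.array(m['R']).T@np.array(m['t'])).round(3))
    for q in ('guard','gate_hinge','bar_pivot','lift_knob','bar_tip','post','catch_mid'):
        r=env.mark_of(c,q); print(q,[(np.round(d['location'],4),round(d['conf'],2)) for d in r[:2]])
E
```

```text
t 0.0 p [0.1549 0.6564 0.2467] F [-0.2  -0.11  0.3 ] M [ 0.01  0.07 -0.01] op 1.002
[ 1.15639121e-01  9.93290892e-01 -8.91514569e-04 -4.66465409e-05] [[-0.973  0.23  -0.   ]
 [ 0.23   0.973 -0.002]
 [-0.    -0.002 -1.   ]]
side campos [-0.136 -0.634  0.807]
guard [(array([ 6.073e-01, -3.770e-02,  4.000e-04]), 0.97)]
gate_hinge [(array([0.5946, 0.0836, 0.1733]), 0.86), (array([ 0.7144, -0.0178,  0.0606]), 0.67)]
bar_pivot [(array([0.5793, 0.0354, 0.1698]), 0.65)]
lift_knob [(array([ 0.5551, -0.0752,  0.1732]), 0.78)]
bar_tip [(array([ 0.6074, -0.1731,  0.1669]), 0.87)]
post []
catch_mid [(array([ 0.6039, -0.1552,  0.1724]), 0.87)]
top campos [0.371 0.036 1.085]
guard [(array([ 0.6064, -0.038 , -0.0011]), 0.97), (array([ 5.793e-01, -2.543e-01, -4.000e-04]), 0.5)]
gate_hinge [(array([0.5973, 0.0789, 0.1701]), 0.8)]
bar_pivot [(array([0.5836, 0.0383, 0.1695]), 0.94), (array([ 0.5994, -0.1523,  0.1734]), 0.31)]
lift_knob [(array([ 0.5548, -0.0809,  0.1721]), 0.9), (array([ 0.4376, -0.1798, -0.0008]), 0.21)]
bar_tip [(array([ 0.603 , -0.1735,  0.1732]), 0.96)]
post [(array([ 0.6175, -0.1537,  0.0014]), 0.83)]
catch_mid [(array([ 0.599 , -0.1526,  0.1691]), 0.78)]
```

View pics/side0.png

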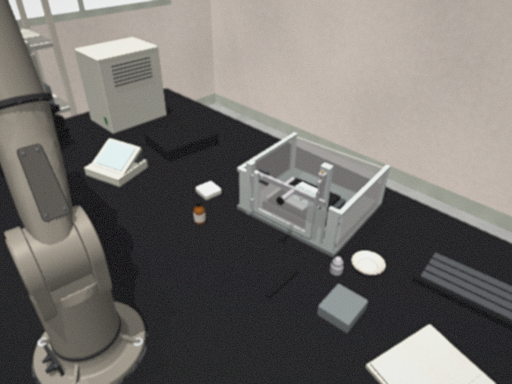

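View pics/top0.png

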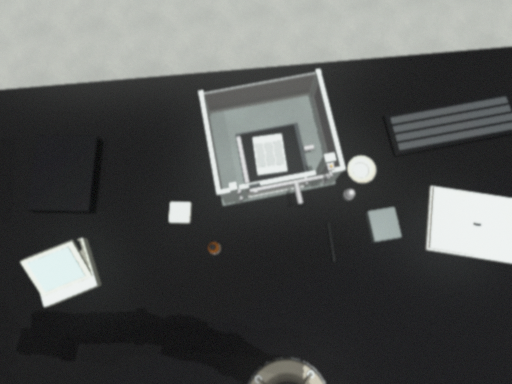

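Run:
```python
from look import *
for q in ('oil_bottle','slide_box','objective','dish','marker','timer','slide_tray'):
    r=env.mark_of('top',q); print(q,[(np.round(d['location'],4),round(d['conf'],2)) for d in r[:1]])
# fit guard frame (x,y,yaw) to mean marks
from scipy.optimize import least_squares
L=np.array([[0,0],[0,120],[-18,75],[-54,-35],[-18,-115],[-18,-135],[0,-115]])/1e3
W=np.array([[.6068,-.0379],[.596,.0812],[.5815,.0369],[.555,-.078],[.6014,-.1539],[.6052,-.1733],[.6175,-.1537]])
f=lambda p:(L@np.array([[np.cos(p[2]),np.sin(p[2])],[-np.sin(p[2]),np.cos(p[2])]])+p[:2]-W).ravel()
s=least_squares(f,[.6,0,0]);print(s.x,(f(s.x)*1e3).reshape(-1,2).round(1))
```

```text
oil_bottle [(array([ 0.449 ,  0.1709, -0.0019]), 0.49)]
slide_box [(array([ 0.48  , -0.3446, -0.0007]), 0.64)]
objective [(array([ 0.5799, -0.2502,  0.0006]), 0.59)]
dish [(array([ 0.6561, -0.3041,  0.0015]), 0.92)]
marker [(array([ 0.4373, -0.1832, -0.0007]), 0.68)]
timer [(array([5.649e-01, 2.741e-01, 1.000e-04]), 0.63)]
slide_tray [(array([ 0.7135, -0.0161,  0.0621]), 0.77)]
[ 0.60716806 -0.03769341  0.10101562] [[ 0.4  0.2]
 [-0.9  0.5]
 [ 0.2 -1.8]
 [ 2.   0. ]
 [-0.5 -0. ]
 [-2.3 -0.5]
 [ 1.3  1.6]]
```

Side view: the gate bar runs from about (258,180) to the post at (325,180), with the knob at (281,200). Top view: the knob stem is at (298,192), post and catch at (331,160), and the bottle at (215,248), clear of the gate's sweep. I'll zoom in on the catch and the gripper.

Run:
```python
from look import *
a=cv2.imread('pics/side0.png');b=cv2.imread('pics/top0.png')
A=cv2.resize(a[150:250,235:365],(780,600),interpolation=cv2.INTER_CUBIC)[:, :400*2]
B=b[130:210,200:360]; C=cv2.convertScaleAbs(b[290:380,0:160],alpha=3,beta=20)
B=cv2.resize(B,(400,200),interpolation=cv2.INTER_CUBIC);C=cv2.resize(C,(400,225),interpolation=cv2.INTER_CUBIC)
A=cv2.resize(a[150:250,305:345],(240,600),interpolation=cv2.INTER_CUBIC)
out=np.zeros((600,640,3),np.uint8);out[:,:240]=A;out[:200,240:]=B;out[200:425,240:]=C
cv2.imwrite('pics/crop1.png',out)
m=env.camera_model('side');g=np.array([.6072,-.0377]);th=.101
def proj(x,y,z):
    p=np.array([g[0]+x*np.cos(th)-y*np.sin(th),g[1]+x*np.sin(th)+y*np.cos(th),z]);u=m['camera_matrix']@(m['R']@p+m['t']);return (u[:2]/u[2]).round(1)
for n,p in dict(posttop=(0,-.115,.272),mid=(-.018,-.115,.172),lip6=(-.031,-.115,.170),lip46=(-.031,-.115,.210),fing6=(-.031,-.115,.200),fing46=(-.031,-.115,.240)).items():
    q=proj(*p);print(n,q,'crop',(q-[305,150])*6)
```

```text
posttop [325.2 166. ] crop [121.2  96. ]
mid [317.5 200.9] crop [ 75.  305.4]
lip6 [314.8 203.8] crop [ 58.8 322.8]
lip46 [316.3 191.4] crop [ 67.8 248.4]
fing6 [315.9 194.5] crop [ 65.4 267. ]
fing46 [317.5 181.7] crop [ 75.  190.2]
```

View pics/crop1.png

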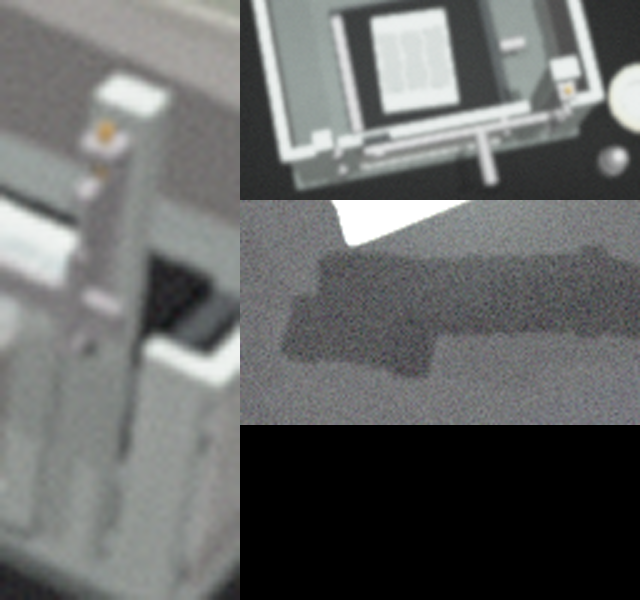

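The crop shows the post's top at (130,90) and, in front of it, an orange spring part at (105,130), with the finger end near (88,185). The catch therefore looks high, so I'll triangulate how far it stands out towards the gripper body.

Run:
```python
from look import *
g=np.array([.6072,-.0377]);th=.101
M={c:env.camera_model(c) for c in('side','top')}
P={c:np.array(m['camera_matrix'])@np.c_[m['R'],m['t']] for c,m in M.items()}
def tog(X): d=X[:2]-g; return np.r_[d[0]*np.cos(th)+d[1]*np.sin(th),-d[0]*np.sin(th)+d[1]*np.cos(th),X[2]]
s={'side':cv2.imread('pics/side0.png'),'top':cv2.imread('pics/top0.png')}
o={}
for c,(r0,r1,c0,c1) in dict(side=(160,190,312,335),top=(150,180,318,345)).items():
    i=s[c][r0:r1,c0:c1].astype(float); w=np.clip(i[...,2]-i[...,0]-25,0,None)
    ys,xs=np.nonzero(w>0); print(c,[(x+c0,y+r0,int(w[y,x])) for x,y in zip(xs,ys)])
    r,cc=np.unravel_index(w.argmax(),w.shape); sel=w[max(0,r-2):r+3,max(0,cc-2):cc+3]
    yy,xx=np.mgrid[max(0,r-2):max(0,r-2)+sel.shape[0],max(0,cc-2):max(0,cc-2)+sel.shape[1]]
    o[c]=np.array([(xx*sel).sum(),(yy*sel).sum()])/sel.sum()+[c0,r0]
X=cv2.triangulatePoints(P['side'],P['top'],o['side'],o['top']);X=(X[:3]/X[3]).ravel()
print(o,'guard',tog(X).round(4))
def back(c,u,z):  # pixel at height z -> guard
    m=M[c];d=np.array(m['R']).T@np.linalg.solve(m['camera_matrix'],[*u,1]);C=-np.array(m['R']).T@m['t'];return tog(C+d*(z-C[2])/d[2]).round(4)
print('posttop top',back('top',(330,157.2),.272)); 
for z in(.2,.22,.24,.26): print(z,'side finger end',back('side',(319.7,180.8),z),'lower dot',back('side',(321.7,178.3),z))
```

```text
side [(np.int64(322), np.int64(170), 18), (np.int64(323), np.int64(170), 11), (np.int64(321), np.int64(171), 15), (np.int64(322), np.int64(171), 54), (np.int64(323), np.int64(171), 41), (np.int64(321), np.int64(172), 19), (np.int64(322), np.int64(172), 52), (np.int64(323), np.int64(172), 30), (np.int64(321), np.int64(173), 1), (np.int64(322), np.int64(173), 19), (np.int64(323), np.int64(173), 5), (np.int64(321), np.int64(178), 3), (np.int64(322), np.int64(178), 3)]
top [(np.int64(331), np.int64(164), 4), (np.int64(330), np.int64(165), 20), (np.int64(331), np.int64(165), 34), (np.int64(332), np.int64(165), 11), (np.int64(330), np.int64(166), 25), (np.int64(331), np.int64(166), 40), (np.int64(332), np.int64(166), 16), (np.int64(330), np.int64(167), 1), (np.int64(331), np.int64(167), 11)]
{'side': array([322.19622642, 171.46037736]), 'top': array([330.88271605, 165.62345679])} guard [-0.0157 -0.1165  0.2639]
posttop top [ 0.0031 -0.117   0.272 ]
0.2 side finger end [ 0.031  -0.0888  0.2   ] lower dot [ 0.0453 -0.0866  0.2   ]
0.22 side finger end [ 0.0036 -0.103   0.22  ] lower dot [ 0.0174 -0.1008  0.22  ]
0.24 side finger end [-0.0237 -0.1171  0.24  ] lower dot [-0.0104 -0.115   0.24  ]
0.26 side finger end [-0.0511 -0.1312  0.26  ] lower dot [-0.0382 -0.1292  0.26  ]
```

Emit:
servo_tool(targets=[1,0,0,0,-6.65,1,0,0,0,-6.65,1,-0.0245,-0.0459,0,0,1,-0.0245,-0.0459,0,0,1,-0.0245,-0.0459,0,0,1,-0.0245,-0.0459,0,0,1,-0.0245,-0.0459,0,0,1,-0.0245,-0.0459,0,0,1,-0.0245,-0.0459,0,0,1,-0.0245,-0.0459,0,0])

```text
time: 2.4
tool_pos: [0.3519, 0.2883, 0.248]
ee_rot: [-0.0, 1.0, 0.0, 0.0]
force: [0.8, 0.2, 0.4]
opening: 0.999
```

Emit:
servo_tool(targets=[1,-0.0245,-0.0459,0,0,1,-0.0245,-0.0459,0,0,1,-0.0245,-0.0459,0,0,1,-0.0245,-0.0459,0,0,1,-0.0245,-0.0459,0,0,1,-0.0245,-0.0459,0,0,1,-0.0245,-0.0459,0,0,1,-0.0245,-0.0459,0,0,1,0,0,0,0,1,0,0,0,0])

```text
time: 3.65
tool_pos: [0.547, -0.0766, 0.2474]
ee_rot: [-0.0, 1.0, 0.0, -0.0]
force: [0.1, 0.8, 0.2]
opening: 0.998
```

Run:
```python
from look import *
s=st(); print(R.from_quat(s['ee_rot']).as_matrix().round(3),np.round(s['qpos'],2))
a=env.grab_frame('side');b=env.grab_frame('top')
for c in('side','top'):
    for q in ('lift_knob','bar_tip'):
        print(c,q,[(np.round(d['location'],4),round(d['conf'],2)) for d in env.mark_of(c,q)[:1]])
A=cv2.resize(a[110:250,220:350],(557,600),interpolation=cv2.INTER_CUBIC)
cv2.imwrite('pics/hover.png',A)
```

```text
t 3.65 p [ 0.547  -0.0766  0.2474] F [0.05 0.84 0.2 ] M [-0.01 -0.02  0.01] op 0.998
[[-1.    -0.    -0.001]
 [-0.     1.     0.001]
 [ 0.001  0.001 -1.   ]] [-0.35  0.29  0.46  1.88 -0.15  1.01  1.75]
side lift_knob [(array([ 0.5553, -0.0806,  0.174 ]), 0.64)]
side bar_tip [(array([ 0.6086, -0.1748,  0.1721]), 0.79)]
top lift_knob []
top bar_tip [(array([ 0.4759, -0.3451,  0.0008]), 0.29)]
```

View pics/hover.png

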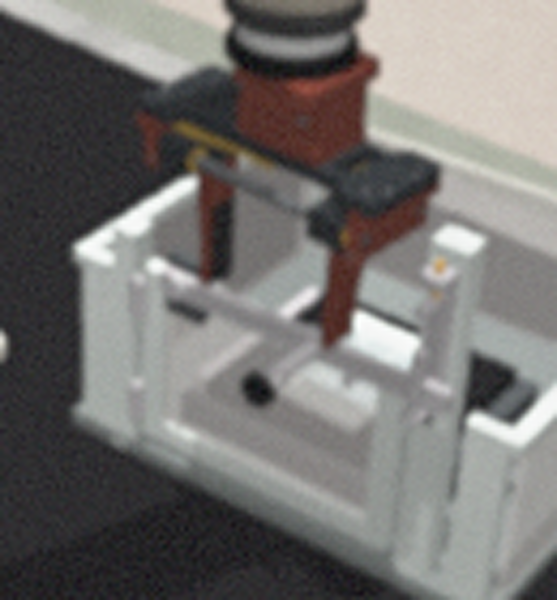

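The picture shows the open fingers at (215,270) and (335,330), either side of the stem. The disc is at (258,388), and the body's right end at (440,180) is beside and well above the catch. I'll descend gently.

Emit:
servo_tool(targets=[1,0,-0.0025,0.012,0,1,0,0,0.012,0,1,0,0,0.012,0,1,0,0,0.01,0,1,0,0,0.008,0,1,0,0,0.006,0,1,0,0,0.004,0,1,0,0,0,0])

```text
time: 4.95
tool_pos: [0.5472, -0.0798, 0.1835]
ee_rot: [-0.0, 1.0, 0.0, -0.0]
force: [0.1, 0.0, 0.1]
opening: 0.997
```

Run:
```python
from look import *
s=st(); a=env.grab_frame('side')
A=cv2.resize(a[120:240,220:350],(650,600),interpolation=cv2.INTER_CUBIC)
cv2.imwrite('pics/down.png',A)
```

```text
t 4.95 p [ 0.5472 -0.0798  0.1835] F [0.05 0.   0.11] M [-0.   -0.04  0.02] op 0.997
```

View pics/down.png

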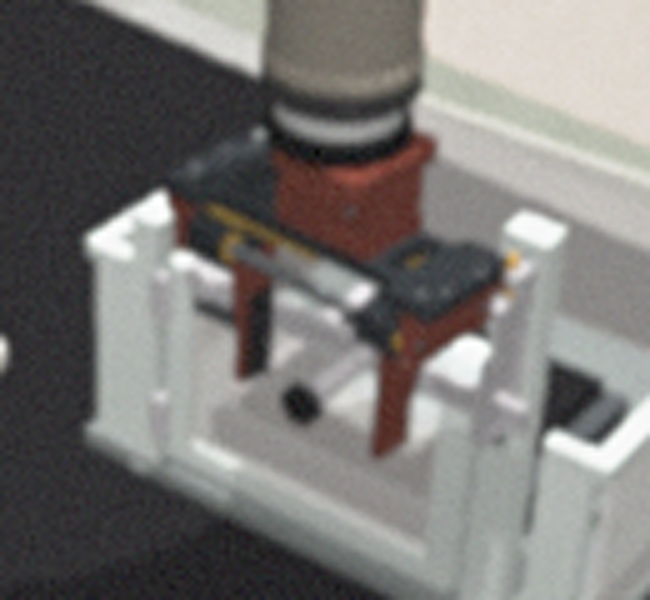

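The fingers straddle the stem, with the disc at (300,403). The body's end at (500,270) sits just in front of the spring at (512,260), and the force is zero. I'll close.

Emit:
servo_tool(targets=[0,0,0,0,0,0,0,0,0,0,0,0,0,0,0,0,0,0,0,0,0,0,0,0,0,0,0,0,0,0])

```text
time: 5.75
tool_pos: [0.5473, -0.0798, 0.1837]
ee_rot: [-0.0, 1.0, 0.0, -0.0]
force: [1.0, 0.4, 0.5]
opening: 0.355
```

Run:
```python
from look import *
st()
```

```text
t 5.75 p [ 0.5473 -0.0798  0.1837] F [0.97 0.4  0.53] M [0.06 0.02 0.02] op 0.355
```

Emit:
servo_tool(targets=[0,0,0,0,0,0,0,0,0,0,0,0,0,0,0,0,0,0,0,0,0,0,0,0,0,0,0,0,0,0])

```text
time: 6.5
tool_pos: [0.5473, -0.0792, 0.1836]
ee_rot: [-0.0, 1.0, 0.0, -0.0]
force: [-1.2, 3.6, 1.7]
opening: 0.161
```

Run:
```python
from look import *
st()
```

```text
t 6.5 p [ 0.5473 -0.0792  0.1836] F [-1.18  3.62  1.73] M [0.89 0.33 0.36] op 0.161
```

Gripped: an opening of 0.161 is 14.2 mm, which is the stem. Now I'll lift along the arc, first to 8 mm, which is below any possible finger touch.

Emit:
servo_tool(targets=[0,0,0.0005,-0.002,0,0,0,0.0001,-0.002,0,0,0,0.0001,-0.002,0,0,0,0.0001,-0.002,0,0,0,0,0,0])

```text
time: 7.12
tool_pos: [0.547, -0.0789, 0.1915]
ee_rot: [-0.0, 1.0, 0.0, -0.0]
force: [-1.7, 3.2, -4.7]
opening: 0.163
```

Run:
```python
from look import *
st()
for c in('side','top'):
    for q in ('lift_knob','bar_tip'):
        print(c,q,[(np.round(d['location'],4),round(d['conf'],2)) for d in (env.grab_frame(c) is not None and env.mark_of(c,q))[:1]])
st()
```

```text
t 7.12 p [ 0.547  -0.0789  0.1915] F [-1.7   3.18 -4.75] M [0.71 0.62 0.49] op 0.163
side lift_knob [(array([ 0.5582, -0.0757,  0.1821]), 0.87)]
side bar_tip [(array([ 0.6049, -0.1719,  0.1832]), 0.68)]
top lift_knob []
top bar_tip []
t 7.53 p [ 0.5472 -0.079   0.1915] F [-2.27  4.93 -5.57] M [0.69 0.65 0.4 ] op 0.161
```

Emit:
servo_tool(targets=[0,0,0.0006,-0.0015,0,0,0,0.0003,-0.0015,0,0,0,0.0002,-0.0015,0,0,0,0.0003,-0.0015,0,0,0,0,0,0])

```text
time: 8.15
tool_pos: [0.5472, -0.0783, 0.1979]
ee_rot: [0.0, 1.0, -0.0, 0.0]
force: [-3.3, -1.3, -3.1]
opening: 0.159
```

Emit:
servo_tool(targets=[0,0,0.0003,-0.0015,0,0,0,0.0003,-0.0015,0,0,0.0001,0.0004,-0.0015,0,0,0,0.0004,-0.0015,0,0,0,0,0,0])

```text
time: 8.78
tool_pos: [0.547, -0.0773, 0.2039]
ee_rot: [0.0, 1.0, -0.001, -0.0]
force: [-4.3, -4.7, -2.9]
opening: 0.159
```

Emit:
servo_tool(targets=[0,0.0003,0,-0.001,0,0,0.0003,0,-0.001,0,0,0,0,0,0])

```text
time: 9.15
tool_pos: [0.5465, -0.0769, 0.2059]
ee_rot: [0.0, 1.0, -0.0, 0.0]
force: [-3.2, -4.5, -2.5]
opening: 0.159
```

Emit:
servo_tool(targets=[0,0,0.0002,-0.001,0,0,0,0.0002,-0.001,0,0,0,0,0,0])

```text
time: 9.52
tool_pos: [0.5464, -0.0765, 0.2078]
ee_rot: [0.0, 1.0, -0.0, -0.0]
force: [-4.1, -4.0, -2.4]
opening: 0.16
```

Emit:
servo_tool(targets=[0,0.0003,0.0002,-0.001,0,0,0,0,0,0])

```text
time: 9.78
tool_pos: [0.5461, -0.0762, 0.2088]
ee_rot: [0.0, 1.0, -0.0, -0.0]
force: [-4.7, -4.2, -4.2]
opening: 0.153
```

Emit:
servo_tool(targets=[0,0.0002,0.0002,-0.001,0,0,0,0,0,0])

```text
time: 10.02
tool_pos: [0.546, -0.076, 0.2099]
ee_rot: [0.0, 1.0, -0.0, -0.0]
force: [-3.0, -4.4, -3.7]
opening: 0.158
```

Emit:
servo_tool(targets=[0,0,0.0002,-0.0007,0,0,0,0,0,0])

```text
time: 10.28
tool_pos: [0.5459, -0.0758, 0.2105]
ee_rot: [0.0, 1.0, -0.0, -0.0]
force: [-4.1, -3.4, -3.2]
opening: 0.157
```

Emit:
servo_tool(targets=[0,0,0.0001,-0.0007,0,0,0,0,0,0])

```text
time: 10.52
tool_pos: [0.5459, -0.0756, 0.2112]
ee_rot: [0.0, 1.0, -0.0, -0.0]
force: [-3.3, -3.9, -3.1]
opening: 0.161
```

Emit:
servo_tool(targets=[0,0,0.0001,-0.0007,0,0,0,0,0,0])

```text
time: 10.78
tool_pos: [0.5459, -0.0754, 0.2119]
ee_rot: [0.0, 1.0, -0.0, -0.0]
force: [-3.3, -3.6, -2.7]
opening: 0.157
```

Emit:
servo_tool(targets=[0,0,0.0001,-0.0006,0,0,0,0,0,0])

```text
time: 11.02
tool_pos: [0.5459, -0.0754, 0.2125]
ee_rot: [0.0, 1.0, -0.0, -0.0]
force: [-3.5, -3.7, -2.1]
opening: 0.157
```

Run:
```python
from look import *
a=env.grab_frame('side')
for q in ('lift_knob','bar_tip','bar_pivot'):
    print(q,[(np.round(d['location'],4),round(d['conf'],2)) for d in env.mark_of('side',q)[:1]])
st()
cv2.imwrite('pics/lift.png',cv2.resize(a[120:240,220:350],(650,600),interpolation=cv2.INTER_CUBIC))
```

```text
lift_knob [(array([ 0.5547, -0.0727,  0.1976]), 0.8)]
bar_tip [(array([ 0.605 , -0.168 ,  0.2192]), 0.74)]
bar_pivot [(array([0.5797, 0.039 , 0.1728]), 0.81)]
t 11.22 p [ 0.5459 -0.0753  0.2125] F [-3.12 -3.99 -3.31] M [-0.93  1.07  0.41] op 0.153
```

View pics/lift.png

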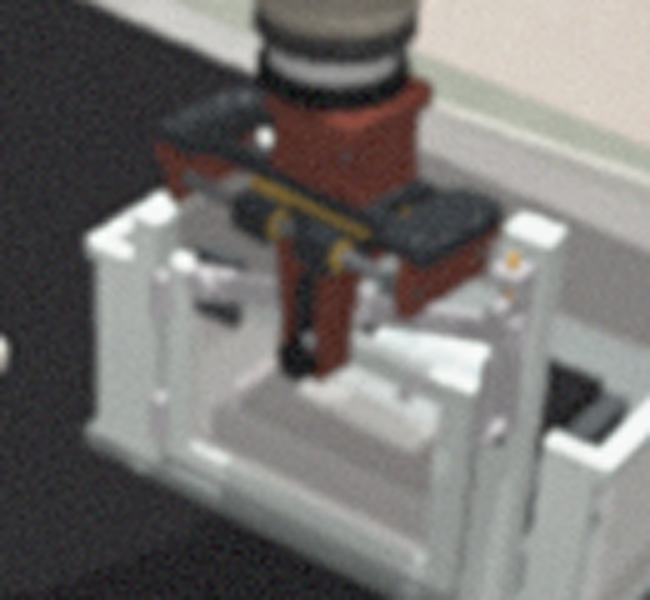

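The bar now slopes up to about (500,315), just under the finger and spring at (508,295), with the disc at (297,358). Still free, so I'll go on feeling upward.

Emit:
servo_tool(targets=[0,0,0.0001,-0.0006,0,0,0,0,0,0])

```text
time: 11.48
tool_pos: [0.5459, -0.0752, 0.213]
ee_rot: [0.0, 1.0, -0.0, -0.0]
force: [-3.8, -3.7, -3.0]
opening: 0.155
```

Emit:
servo_tool(targets=[0,0,0.0001,-0.0006,0,0,0,0,0,0])

```text
time: 11.72
tool_pos: [0.5459, -0.075, 0.2136]
ee_rot: [0.0, 1.0, -0.0, -0.0]
force: [-4.2, -3.1, -4.2]
opening: 0.158
```

Emit:
servo_tool(targets=[0,0,0.0001,-0.0006,0,0,0,0,0,0])

```text
time: 11.98
tool_pos: [0.5459, -0.0749, 0.2143]
ee_rot: [-0.0, 1.0, -0.0, -0.0]
force: [-3.9, -3.8, -3.0]
opening: 0.156
```

Emit:
servo_tool(targets=[0,0,0.0001,-0.0005,0,0,0,0,0,0])

```text
time: 12.22
tool_pos: [0.5459, -0.0748, 0.2147]
ee_rot: [0.0, 1.0, -0.0, -0.0]
force: [-3.8, -3.5, -2.9]
opening: 0.161
```

Emit:
servo_tool(targets=[0,0,0.0001,-0.0005,0,0,0,0,0,0])

```text
time: 12.48
tool_pos: [0.5459, -0.0747, 0.2152]
ee_rot: [-0.0, 1.0, -0.0, -0.0]
force: [-4.4, -3.9, -3.2]
opening: 0.157
```

Emit:
servo_tool(targets=[0,0,0.0001,-0.0005,0,0,0,0,0,0])

```text
time: 12.72
tool_pos: [0.5459, -0.0746, 0.2155]
ee_rot: [-0.0, 1.0, -0.0, -0.0]
force: [-3.8, -3.6, -5.5]
opening: 0.158
```

Emit:
servo_tool(targets=[0,0,0,-0.0004,0,0,0,0,0,0,0,0,0,0,0])

```text
time: 13.1
tool_pos: [0.5458, -0.0745, 0.2158]
ee_rot: [-0.0, 1.0, -0.0, -0.0]
force: [-3.4, -3.0, -7.1]
opening: 0.157
```

The finger is felt: Fz went −3.2 → −5.5 → −7.1 N, so first touch was at about z = 0.2152. I'll back down to mid-slot, z ≈ 0.213.

Emit:
servo_tool(targets=[0,0,-0.0003,-0.0,0,0,0,-0.0002,0.0013,0,0,0,-0.0002,0.0014,0,0,0,0,0,0])

```text
time: 13.6
tool_pos: [0.5464, -0.0752, 0.2138]
ee_rot: [-0.0, 1.0, 0.0, 0.0]
force: [-4.6, -3.2, -1.6]
opening: 0.16
```

Run:
```python
from look import *
st()
# swing: knob path about hinge, world, for gate angle a from TCP now
g=np.array([.6072,-.0377]);th=.101
def w(x,y): return g+[x*np.cos(th)-y*np.sin(th),x*np.sin(th)+y*np.cos(th)]
h=w(0,.120); p=env.read_state()['tool_pos'][:2]; print('hinge',h,'r',p-h)
```

```text
t 13.6 p [ 0.5464 -0.0752  0.2138] F [-4.55 -3.23 -1.62] M [-0.95  0.98  0.41] op 0.16
hinge [0.5951006  0.08168846] r [-0.04871493 -0.15692728]
```

Emit:
servo_tool(targets=[0,0,0,0.0005,0,0,0.0016,0.0005,0,0,0,0.0016,0.0005,0,0,0,0.0016,0.0005,0,0])

```text
time: 14.1
tool_pos: [0.5422, -0.0739, 0.2137]
ee_rot: [0.0, 1.0, -0.0, 0.001]
force: [-2.8, -3.6, -1.7]
opening: 0.157
```

Emit:
servo_tool(targets=[0,0.0016,0.0006,0,0,0,0.0016,0.0006,0,0,0,0.0016,0.0006,0,0])

```text
time: 14.48
tool_pos: [0.5378, -0.0723, 0.2139]
ee_rot: [0.001, 1.0, -0.0, 0.002]
force: [-3.0, -4.5, -0.9]
opening: 0.154
```

Emit:
servo_tool(targets=[0,0.003,0.0012,0,0,0,0.003,0.0013,0,0,0,0.003,0.0013,0,0,0,0,0,0,0])

```text
time: 14.98
tool_pos: [0.5289, -0.0689, 0.2141]
ee_rot: [0.001, 1.0, -0.0, 0.002]
force: [-2.0, -5.8, -0.3]
opening: 0.149
```

Run:
```python
from look import *
a=env.grab_frame('side')
for q in ('lift_knob','bar_tip','bar_pivot'):
    print(q,[(np.round(d['location'],4),round(d['conf'],2)) for d in env.mark_of('side',q)[:1]])
s=st()
h=np.array([.5951,.0817]);r0=np.array([-48.7,-156.9])
r=(s['tool_pos'][:2]-h)*1e3; print(r,np.hypot(*r),np.hypot(*r0),'a',np.arctan2(*r0[::-1])-np.arctan2(*r[::-1]))
```

```text
lift_knob [(array([ 0.5405, -0.0673,  0.2031]), 0.8)]
bar_tip [(array([ 0.5771, -0.1655,  0.2214]), 0.68)]
bar_pivot [(array([0.5768, 0.0399, 0.1741]), 0.77)]
t 15.18 p [ 0.529  -0.0689  0.2141] F [-1.37 -5.52 -0.52] M [-1.28  0.53 -0.17] op 0.154
[ -66.10797207 -150.58386599] 164.4559657378978 164.28420496201088 a 0.11271765094080854
```

The gate is out of the catch at about 0.113 rad: the bar tip moved −28 mm in x and the hinge radius is unchanged. Now I'll swing with the tool turning along.

Emit:
servo_tool(targets=[0,0.003,0.0009,0,1.15,0,0.0045,0.002,0,1.72,0,0.0045,0.002,0,1.72,0,0.0045,0.002,0,1.72,0,0.0045,0.002,0,1.72,0,0.0045,0.002,0,1.72,0,0.0045,0.002,0,1.72,0,0.0045,0.002,0,1.72])

```text
time: 16.18
tool_pos: [0.4947, -0.0491, 0.2129]
ee_rot: [0.116, 0.993, 0.0, 0.0]
force: [1.0, -3.0, -1.0]
opening: 0.151
```

```bash
cat > rad.py <<'E'
from look import *
s=st(); h=np.array([.5951,.0817]);r0=np.array([-48.7,-156.9])
m=R.from_quat(s['ee_rot']).as_matrix(); yaw=np.arctan2(m[1,1],m[0,1])
r=(s['tool_pos'][:2]-h)*1e3; a=np.arctan2(*r0[::-1])-np.arctan2(*r[::-1]); a=a%(2*np.pi)
print('rad',np.hypot(*r).round(2),'of 164.4  a',a.round(4),'hand a',(1.672-yaw).round(4),'r in tool',(m[:2,:2].T@r).round(1))
print('F in tool',(m.T@s['force']).round(1))
E
python3 rad.py
```

```text
t 16.18 p [ 0.4947 -0.0491  0.2129] F [ 1.01 -2.98 -1.01] M [-0.63 -0.1  -0.34] op 0.151
rad 164.84 of 164.4  a 0.3538 hand a 0.3328 r in tool [  67.7 -150.3]
F in tool [-1.7 -2.7  1. ]
```

Emit:
servo_tool(targets=[0,0.0045,0.0019,0,1.72,0,0.0045,0.0019,0,1.72,0,0.0045,0.002,0,1.72,0,0.0045,0.002,0,1.72,0,0.0045,0.002,0,1.72,0,0.0045,0.002,0,1.72,0,0.0045,0.002,0,1.72,0,0.0045,0.002,0,1.72,0,0.0045,0.002,0,1.72,0,0.0045,0.002,0,1.72])

```text
time: 17.42
tool_pos: [0.4607, -0.0137, 0.2131]
ee_rot: [0.262, 0.965, 0.001, 0.001]
force: [3.6, -0.7, -2.5]
opening: 0.152
```

```bash
python3 rad.py
```

```text
t 17.43 p [ 0.4607 -0.0137  0.2131] F [ 3.59 -0.71 -2.46] M [-0.06 -0.61 -0.36] op 0.152
rad 164.85 of 164.4  a 0.6527 hand a 0.6321 r in tool [  67.6 -150.3]
F in tool [-3.5  1.2  2.5]
```

Emit:
servo_tool(targets=[0,0.0045,0.002,0,1.72,0,0.0045,0.002,0,1.72,0,0.0045,0.002,0,1.72,0,0.0045,0.002,0,1.72,0,0.0045,0.002,0,1.72,0,0.0045,0.002,0,1.72,0,0.0045,0.002,0,1.72,0,0.0045,0.002,0,1.72,0,0.0045,0.002,0,1.72,0,0.0045,0.002,0,1.72])

```text
time: 18.68
tool_pos: [0.4386, 0.0299, 0.2135]
ee_rot: [0.404, 0.915, 0.002, 0.002]
force: [6.0, -0.8, -3.6]
opening: 0.15
```

```bash
python3 rad.py
```

```text
t 18.68 p [0.4386 0.0299 0.2135] F [ 6.05 -0.81 -3.56] M [-0.01 -1.26 -0.27] op 0.15
rad 164.86 of 164.4  a 0.95 hand a 0.9321 r in tool [  67.2 -150.5]
F in tool [-4.7  3.9  3.6]
```

Emit:
servo_tool(targets=[0,0.0041,0.0025,0,1.72,0,0.0045,0.002,0,1.72,0,0.0045,0.002,0,1.72,0,0.0045,0.002,0,1.72,0,0.0045,0.002,0,1.72,0,0.0045,0.0021,0,1.72,0,0.0045,0.0021,0,1.72,0,0.0045,0.0021,0,1.72,0,0.0045,0.0021,0,1.72,0,0.0045,0.0021,0,1.72])

```text
time: 19.92
tool_pos: [0.4303, 0.078, 0.2135]
ee_rot: [0.536, 0.844, 0.002, 0.001]
force: [5.6, -1.2, -3.2]
opening: 0.151
```

```bash
python3 rad.py
```

```text
t 19.93 p [0.4303 0.078  0.2135] F [ 5.64 -1.25 -3.2 ] M [-0.27 -1.14 -0.21] op 0.151
rad 164.85 of 164.4  a 1.2472 hand a 1.2326 r in tool [  66.7 -150.7]
F in tool [-3.5  4.6  3.2]
```

Emit:
servo_tool(targets=[0,0.0045,0.0023,0,1.72,0,0.0045,0.0023,0,1.72,0,0.0045,0.0021,0,1.72,0,0.0045,0.0021,0,1.72,0,0.0045,0.002,0,1.72,0,0.0045,0.002,0,1.72,0,0.0045,0.002,0,1.72,0,0.0045,0.002,0,1.72,0,0.0045,0.002,0,1.72,0,0.0045,0.002,0,1.72])

```text
time: 21.18
tool_pos: [0.4364, 0.1265, 0.2133]
ee_rot: [0.656, 0.754, 0.001, 0.001]
force: [5.3, -3.2, -2.0]
opening: 0.148
```

Emit:
servo_tool(targets=[0,0.003,0.0014,0,1.15,0,0.0015,0.0007,0,0.5,0,0,0,0,0])

```text
time: 21.55
tool_pos: [0.4378, 0.1312, 0.2133]
ee_rot: [0.667, 0.745, 0.001, 0.001]
force: [6.4, -1.8, -2.3]
opening: 0.153
```

```bash
python3 rad.py
python3 - <<'E'
from look import *
for c in('side','top'):
    i=env.grab_frame(c); cv2.imwrite(f'pics/open_{c}.png',i)
    for q in ('lift_knob','bar_tip','bar_pivot'):
        print(c,q,[(np.round(d['location'],4),round(d['conf'],2)) for d in env.mark_of(c,q)[:1]])
E
```

```text
t 21.55 p [0.4378 0.1312 0.2133] F [ 6.44 -1.82 -2.32] M [-0.53 -1.16 -0.21] op 0.153
rad 164.91 of 164.4  a 1.5749 hand a 1.5609 r in tool [  66.7 -150.8]
F in tool [-2.5  6.2  2.3]
side lift_knob [(array([0.4369, 0.1198, 0.201 ]), 0.69)]
side bar_tip [(array([0.3487, 0.0762, 0.2226]), 0.92)]
side bar_pivot [(array([0.5474, 0.0984, 0.171 ]), 0.64)]
top lift_knob []
top bar_tip [(array([0.3433, 0.0781, 0.2281]), 0.84)]
top bar_pivot [(array([0.5497, 0.0994, 0.17  ]), 0.81)]
```

The gate is at about 1.57 rad: pivot-to-tip runs almost exactly along guard −x. Now I'll lower the bar along its arc.

Emit:
servo_tool(targets=[0,0,0,0.0021,0,0,0,-0.0005,0.0021,0,0,0,-0.0005,0.0021,0,0,0,-0.0005,0.0021,0,0,0,-0.0004,0.0021,0,0,0,-0.0004,0.0021,0,0,0,-0.0003,0.0021,0,0,0,-0.0003,0.0021,0,0,0,-0.0002,0.0021,0,0,0,-0.0002,0.0021,0])

```text
time: 23.2
tool_pos: [0.4341, 0.1302, 0.192]
ee_rot: [0.667, 0.745, 0.001, 0.0]
force: [5.3, -1.8, -0.3]
opening: 0.147
```

Emit:
servo_tool(targets=[0,0,-0.0002,0.0021,0,0,0,-0.0001,0.0021,0,0,0,0,0.001,0,0,0,0,0,0])

```text
time: 23.7
tool_pos: [0.434, 0.1302, 0.1869]
ee_rot: [0.667, 0.745, 0.001, 0.001]
force: [5.7, -1.6, -0.2]
opening: 0.148
```

```bash
python3 rad.py
```

```text
t 23.7 p [0.434  0.1302 0.1869] F [ 5.65 -1.59 -0.15] M [-0.31 -1.46 -0.11] op 0.148
rad 168.25 of 164.4  a 1.562 hand a 1.5608 r in tool [  66.  -154.7]
F in tool [-2.2  5.4  0.2]
```

Emit:
servo_tool(targets=[0,0,0.0003,0.001,0,0,0,0,0.001,0,0,0,0,0,0])

```text
time: 24.08
tool_pos: [0.4344, 0.1313, 0.1863]
ee_rot: [0.667, 0.745, 0.002, -0.0]
force: [-0.1, -0.4, 18.1]
opening: 0.156
```

Emit:
servo_tool(targets=[0,0,0.0003,0.0006,0,0,0,0,0,0])

```text
time: 24.32
tool_pos: [0.4345, 0.1317, 0.1862]
ee_rot: [0.667, 0.745, 0.002, -0.001]
force: [-3.3, -0.3, 24.5]
opening: 0.151
```

Emit:
servo_tool(targets=[0,0,0,0.0005,0,0,0,0,0,0])

```text
time: 24.58
tool_pos: [0.4346, 0.132, 0.186]
ee_rot: [0.667, 0.745, 0.002, -0.001]
force: [-4.4, -0.6, 27.4]
opening: 0.145
```

The bar is down on its pin: contact came at z ≈ 0.187, since the stem had slipped about 2.5 mm in the pads. I'll ease back to near zero force.

Emit:
servo_tool(targets=[0,0,0,-0.001,0,0,0,0,-0.0009,0,0,0,0,0,0])

```text
time: 24.95
tool_pos: [0.4342, 0.1309, 0.1863]
ee_rot: [0.667, 0.745, 0.001, -0.0]
force: [1.7, 0.1, 8.9]
opening: 0.153
```

```bash
python3 rad.py;  python3 - <<'E'
from look import *
for c in('side','top'):
    i=env.grab_frame(c)
    for q in ('lift_knob','bar_tip','bar_pivot'):
        print(c,q,[(np.round(d['location'],4),round(d['conf'],2)) for d in env.mark_of(c,q)[:1]])
E
```

```text
t 24.95 p [0.4342 0.1309 0.1863] F [1.73 0.1  8.88] M [-0.21 -0.34 -0.08] op 0.153
rad 168.25 of 164.4  a 1.5664 hand a 1.5603 r in tool [  66.8 -154.4]
F in tool [-0.1  1.7 -8.9]
side lift_knob [(array([0.4328, 0.1208, 0.1756]), 0.79)]
side bar_tip [(array([0.3436, 0.0719, 0.1685]), 0.87)]
side bar_pivot [(array([0.5492, 0.0973, 0.1744]), 0.94)]
top lift_knob [(array([0.4344, 0.1191, 0.1712]), 0.65)]
top bar_tip [(array([0.3378, 0.0754, 0.1725]), 0.68)]
top bar_pivot [(array([0.5464, 0.0946, 0.1703]), 0.8)]
```

Emit:
servo_tool(targets=[0,0,0,-0.0006,0,0.25,0,0,0,0,0.5,0,0,0,0,0.7,0,0,0,0,0.7,0,0,0,0,0.7,0,0,0,0,0.7,0,0,0,0,0.7,0,0,0,0])

```text
time: 26.35
tool_pos: [0.4337, 0.1301, 0.1861]
ee_rot: [0.667, 0.745, 0.0, -0.0]
force: [-0.8, -0.1, -0.7]
opening: 0.697
```

```bash
python3 rad.py
```

```text
t 26.35 p [0.4337 0.1301 0.1861] F [-0.85 -0.13 -0.73] M [-0.05  0.05  0.01] op 0.697
rad 168.51 of 164.4  a 1.5609 hand a 1.5607 r in tool [  66.  -155.1]
F in tool [-0.  -0.9  0.7]
```

Released, with force near zero. I'll go straight up and check.

Emit:
servo_tool(targets=[0.7,0,0,-0.005,0,0.7,0,0,-0.015,0,0.7,0,0,-0.02,0,0.7,0,0,-0.025,0,0.7,0,0,-0.025,0,0.7,0,0,-0.02,0,0.7,0,0,-0.01,0,0.7,0,0,0,0,0.7,0,0,0,0])

```text
time: 27.48
tool_pos: [0.4333, 0.1299, 0.3055]
ee_rot: [0.667, 0.745, -0.0, -0.0]
force: [-0.4, 0.5, -0.4]
opening: 0.698
```

Run:
```python
from look import *
st(); ims=[]
for c in('side','top'):
    i=env.grab_frame(c); ims.append(i)
    for q in ('lift_knob','bar_tip','bar_pivot','oil_bottle','objective','slide_tray','dish','timer'):
        print(c,q,[(np.round(d['location'],4),round(d['conf'],2)) for d in env.mark_of(c,q)[:1]])
cv2.imwrite('pics/end.png',np.hstack([cv2.resize(ims[0][110:290,150:400],(400,288)),cv2.resize(ims[1][60:280,140:420],(400,288))]))
st()
```

```text
t 27.48 p [0.4333 0.1299 0.3055] F [-0.36  0.49 -0.39] M [-0.09  0.08  0.03] op 0.698
side lift_knob [(array([0.4316, 0.1179, 0.1726]), 0.81)]
side bar_tip [(array([0.3443, 0.0737, 0.1715]), 0.98)]
side bar_pivot [(array([0.5482, 0.0976, 0.1706]), 0.76)]
side oil_bottle [(array([ 0.4529,  0.1721, -0.0019]), 0.62)]
side objective [(array([ 0.5776, -0.2546, -0.0015]), 0.64)]
side slide_tray [(array([ 0.716 , -0.0165,  0.0614]), 0.83)]
side dish [(array([ 6.496e-01, -3.060e-01, -4.000e-04]), 0.84)]
side timer [(array([0.5722, 0.2734, 0.0025]), 0.49)]
top lift_knob [(array([0.434 , 0.1177, 0.172 ]), 0.76)]
top bar_tip [(array([0.3375, 0.0751, 0.1761]), 0.68)]
top bar_pivot [(array([0.5483, 0.0986, 0.171 ]), 0.76)]
top oil_bottle []
top objective [(array([ 0.6063, -0.0349, -0.0036]), 0.66)]
top slide_tray [(array([ 0.7133, -0.0181,  0.0584]), 0.79)]
top dish [(array([ 0.6578, -0.3033, -0.0014]), 0.93)]
top timer []
t 28.38 p [0.4337 0.13   0.3061] F [-0.04  0.14 -0.82] M [-0.08  0.07 -0.  ] op 0.703
```

View pics/end.png

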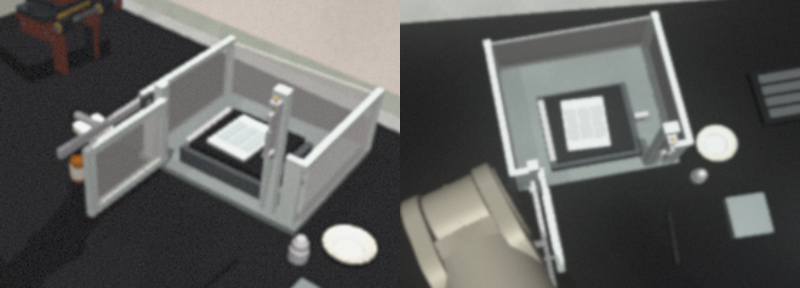

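The picture shows the gate standing at about a right angle from the hinge at (160,100) to its free edge at (90,195). The bar lies level along its top, the gripper is clear at (70,30), and the bottle at (75,168) and the other items stand where they were. I'll hand in.

```bash
python3 -c "
from rig import env
print(env.close_job())"
```

```text
the job is handed in; nothing more can be done
None
```

The gate is open to about a right angle with the bar let down, and I handed the job in at about 28 s. No verdict was reported.

- **Latch:** I gripped the knob stem and lifted it slowly until the spring finger was felt. Vertical force rose from about 3 to 7 N, so roughly 4 N at the knob. I then backed down about 1.5–2 mm to mid-slot and drew the bar out over the lip with no rise in force.
- **Swing and release:** I swung the gate with the tool turning along and lowered the bar onto its pin. I then released the knob and moved straight up.

**Last checks:**
- **Gate and bar:** Pivot and tip positions put the gate at about 1.56 rad. The bar is level, with its tip at z ≈ 0.172–0.176 m.
- **Robot:** It is clear of everything, with force near zero.
- **Bystanders:** Tray, bottle, objective, dish and timer are unmoved within measurement error. Slide box and marker I checked only in the final picture, not by measurement.

**What did not go cleanly:**
- **Stem slip:** The stem slipped about 2.5 mm in the pads during the lift, so the bar reached its pin sooner than I expected. It was pressed onto the pin with up to 27 N at the knob for under a second before I eased off. By then the bar was well away from the catch.
- **Missed detections:** In the final top view the network placed the objective wrongly, and missed the bottle and timer. The side view and picture show all three in place.

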